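# Three clicks on the lid press

### The job

Bed the new seal of the ceramic canister in the lid press: first lower the small raised catch on the press head all the way down onto the toothed wheel, then pull the long lever clockwise (seen from above) by its upright wooden knob until it has clicked exactly three times, never a fourth. Finish while still holding the lever there by the knob: do not let go of it. Leave the two glasses, the teapot and the tin as they stand.

Things in the scene. Friction and masses are not known exactly. Their poses are not given: they have to be found in the camera images.
- press: grey iron lid press, fixed, its canister under the ram a fixed part of it. Origin: on the table under the vertical spindle; z up, +x to the column at the back. Base x -80..120, y -75..75 mm; column x 72..104; head z 127..155. On it a toothed wheel (radius 51, z 157..165, saw teeth 5 high) turns with the lever about the spindle; hub radius 18 to z 189, nut to z 195.
- lever (a joint): turn of wheel and lever, rad, 0 (stop) to 1.5, clockwise from above; starts at 0 to 0.06. The lever points at the angle -1.222 - value in the press frame (from +x to +y). Catch down: clicks (tooth drops) begin at 0.23, 0.52, 0.80, fourth 1.09; let go, it springs back to rest on the tooth at 0.31, 0.60, 0.88, no further. Catch up: no clicks, a weak spring draws it back.
- knob: upright wooden knob at the lever's end: vertical cylinder 24 mm in diameter, z 180 to 225 mm, 120 mm from the spindle axis; origin at its middle, z 205. Lever bar 14 wide, its top at z 181. Catch down, the push needed here is fairly even, some 3 to 11 N; at a click it falls away and the knob jerks forward, a change of 4 N or more over 5 to 10 mm of travel, then the push is back.
- catch (a joint): angle of the small catch on the head, rad: 0 is fully lowered (level, its spring plunger in the teeth; a rigid stop), it starts raised at 0.40 to 0.52. A stiff pivot: it stays where it is left; lowering it takes about 6 to 13 N down on its pad.
- catch_pad (a point): middle of the top of the catch's flat end pad, 30 by 26 mm. The catch is a bar 12 mm wide pivoted about a level axis along y at x 22, y 44, z 180 mm in the press frame; it reaches to -x, pad centre 82 mm from the pivot. Fully lowered this point is at x -60, y 44, z 184.5 in the press frame; raised, about 32 to 40 mm higher and 8 to 13 mm nearer the pivot.
- tray: white plastic tray, fixed, 150 by 220 mm (x, y), 22 mm high, carrying the two glasses; origin under its centre
- glass_a: red drinking glass, 70 mm wide at the rim, 95 mm high; origin under its foot; leave alone
- glass_b: red drinking glass, the same; leave alone
- teapot: steel teapot, 124 mm wide and 118 mm high with spout and handle along its y (about 210 mm over all); origin under its middle; leave alone
- tin: closed aluminium tin with a flip-top lid, 77 by 57 mm, 84 mm high; origin under its centre; leave alone

How it is judged (in metres and radians):
On the way, in this order (a step that is already met when the one before it is completed fails the run):
1. the catch is lowered while the lever has not yet clicked (value of joint catch below 0.08 rad and value of joint lever below 0.26 rad), for 0.2 s.
2. with the catch down, the lever stands at the third click and is held by its knob (value of joint lever between 0.84 and 1.08 rad and value of joint catch below 0.1 rad and contact force between the fingers and knob above 1 N), for 0.3 s.
At the end, for the whole second after the job is handed in: The lever stands still past its third click and short of its fourth (joint between 0.84 and 1.08 rad), the catch is down (within 0.10 rad), and the fingers are still on the lever's knob (more than 1 N); glasses, teapot and tin are upright and within 30 mm of where they stood (all of step 2 and velocity of joint lever between -0.1 and 0.1 rad/s and distance of each of glass_a, glass_b, teapot, tin from where it was at the start of the episode below 0.03 m and angle between each of glass_a, glass_b, teapot, tin's own z axis and vertical below 0.3 rad); the arm keeps its last pose, push and grip.
It fails at once if the lever reaches its fourth click (value of joint lever above 1.11 rad).
It fails at once if the lever is pulled past a click with the catch still up (value of joint catch above 0.15 rad and value of joint lever above 0.36 rad).
It fails at once if a glass, the teapot or the tin is shifted or tipped (distance of any of glass_a, glass_b, teapot, tin from where it was at the start of the episode above 0.03 m or angle between any of glass_a, glass_b, teapot, tin's own z axis and vertical above 0.3 rad).
It also fails if it takes over 64 s, if anything falls off the work surface, if the arm or the gripper's body presses on something with over 40 N, if the wrist force passes 120 N, or if a joint passes its speed limit or range.

### The arm

A 6-joint arm with a two-finger parallel gripper is mounted at the origin on the work surface. World frame = base frame: x ahead of the robot, y to its left, z up, the work surface at z = 0. Lengths are in m, angles in degrees, forces in N, time in s.
With the tool pointing down it reaches from about 0.375 to 0.9 m from the base axis. Payload 3.1 kg.
Tool frame: the origin (TCP) lies at the centre of the arm's flange, where the gripper is bolted on; the fingertips stand 182 mm ahead of it and the grasp point (between the pads) lies 164 mm ahead of it; x points along the fingers, z is the direction in which the jaws open and shut, and the axes are right-handed (so a half turn about x gives the same grasp; the last joint's range is limited). The gripper opens to 87 mm and grips with 3 to 60 N. Pads are 19 mm wide; open, the fingers measure 117 mm over their backs; the gripper's body (75 mm by 190 mm) begins 51 mm behind the grasp point.
Start: joints at [-79.498, 30.224, 82.088, -0, 67.689, -10.227], TCP at [0.221, -0.585, 0.405] pointing down, gripper open.
Joint ranges: [-176.69, 176.69], [-43.24, 126.21], [12.49, 139.97], [-82, 262], [0, 151.66], [-163.58, 163.58]. Speed limits (degrees/s): [159.86, 159.86, 180, 180, 180, 180].

### API

Orientations are given as a 3x3 rotation matrix whose columns are the frame's x, y, z axes.
In Python, from rig import bot gives the robot as it stands.
- The arm moves only by the shell command python3 -m crank 'ROWS' [OPENING]. ROWS is JSON, a list of rows, each an object with "offset": the shift along the tool's x, y, z in m, a list of three; "spin": the turn about the tool's x in rad. A call has 1 to 12 rows; each row shifts and turns the commanded pose from where the row before left it, along the tool's axes as they then stand; what a row does not reach is not made up. A row lasts 1/10 s, in which the tool goes at most 50 mm and 8.59 degrees, less where a joint would pass 70% of its speed; a pose out of reach is approached as far as the arm can. A call is refused whole if a number of a shift passes 0.05 or a number of a turn 0.15, either way. A call with a gripper value outside its range is refused whole. OPENING is the finger opening in m, from 0 to 0.087, set as the call begins (- or left out, the last holds). The fingers move at their own pace and stop on an object; the grip force is fixed at half the most. Time passes only in rows, so rows that do not move let the fingers close. It gives the time, the measured TCP pose, the force and the opening at its end, in the units of the state.
- bot.read_state(): the state, without advancing time (a new reading comes with each control period).
- bot.capture(name): name is "scene" or "side" or "wrist"; returns a dict with "pixels" (400x640x3 uint8, blue, green, red), "depth" (400x640 float32, m along the optical axis (not along the pixel's ray), 0 where there is no reading), "K" (3x3 intrinsics, pixels), "world_to_cam" (4x4, takes a point from world to camera coordinates). Camera axes: x right, y up, looking along -z (the intrinsics and any distortion apply to the point x, -y, -z); pixel columns grow to the right and rows downward; lengths in m; the calibration is good to about 2 mm. A picture is of the moment at which its call begins.
- bot.hand_in(): hands the job in, once; it reports no verdict.
Trained networks look in a picture, given as the dict that the camera call returned (one of the last four; its "shot" number tells which), for a name from the list of things; names that differ only in an ending like _2 or _b are one class to them, and where a whole thing is asked for, a point or a joint stands for the part that bears it (a point fixed in the world has none). Each returns a list of dicts, best first, with "p" (0 to 1); they miss things now and then, are a little off and sometimes report something else, mostly with a low value. They report only what shows in the picture. A call takes as long as a camera call.
- bot.regions_of(label, picture): "region" (400x640 bool, what is visible of it) and "extent" ([centre column, centre row, width, height] in pixels, round what is visible of it).
The state is a dict: "time_s": time; "joint_positions": joint angles; "qvel": joint speeds; "tau": joint torques, N m; "position": TCP position; "tcp_rot": TCP orientation; "force": force on the tool from outside, world axes, zero at the start; "moment": the same for the moment, N m; "opening": opening from 0.0 (shut) to 1.0 (fully open).
Only numpy, scipy, OpenCV 4.12 (cv2) and the standard library are available. Lean on these libraries where they do the work, as an engineer would, in place of code of your own. Each camera call takes 0.05 s, during which the arm holds its last target.

## Working session

There is one attempt and no reset: what is moved stays moved. The work goes in short steps, Python scripts to look and compute and a shell command to move; the robot and the scene stay as the last step left them, time stands still between calls to the robot, and variables do not carry over. Pictures are saved under pics/ and viewed, and the job is handed in when it is done.

```bash
ls; mkdir -p pics; cat > h.py <<'E'
import numpy as np, cv2
from rig import bot
def cap(n,f=None):
    p=bot.capture(n)
    if f: cv2.imwrite('pics/'+f,p['pixels'])
    return p
def world(p):
    d=p['depth'];K=p['K'];h,w=d.shape
    u,v=np.meshgrid(np.arange(w),np.arange(h))
    c=np.stack([(u-K[0,2])/K[0,0]*d,-(v-K[1,2])/K[1,1]*d,-d,np.ones_like(d)],-1)
    return (c@np.linalg.inv(p['world_to_cam']).T)[...,:3]
def proj(p,X):
    X=np.atleast_2d(X);c=np.c_[X,np.ones(len(X))]@p['world_to_cam'].T
    K=p['K'];return np.c_[K[0,0]*c[:,0]/-c[:,2]+K[0,2],K[1,1]*-c[:,1]/-c[:,2]+K[1,2]]
E
python3 - <<'E'
from h import *
s=bot.read_state()
for k in s: print(k,np.round(s[k],3).tolist())
for n in("scene","side","wrist"):
    p=cap(n,n+'0.png');P=world(p)
    print(n,p['K'].round(1).tolist(),[k for k in p],p['shot'])
    for l in('press','lever','knob','catch','catch_pad','tray','glass_a','teapot','tin'):
        for r in bot.regions_of(l,p)[:2]:
            m=r['region']&(p['depth']>0)
            q=P[m]
            if len(q): print(l,round(r['p'],2),np.round(r['extent']),np.median(q,0).round(3),q.min(0).round(3),q.max(0).round(3))
E
```

```text
pics
time_s 0.0
joint_positions [-79.497, 30.279, 82.156, 0.001, 67.689, -10.228]
qvel [0.018, 0.006, 0.047, 0.0, -0.01, 0.006]
tau [-0.0, -44.005, -17.659, 0.063, 0.058, -0.0]
position [0.221, -0.584, 0.404]
tcp_rot [[-0.0, 0.935, 0.354], [0.002, 0.354, -0.935], [-1.0, 0.0, -0.002]]
force [-0.601, -1.916, -0.678]
moment [-0.022, 0.033, 0.04]
opening 0.999
scene [[413.6, 0.0, 323.1], [0.0, 413.6, 204.3], [0.0, 0.0, 1.0]] ['pixels', 'depth', 'K', 'world_to_cam', 'shot'] 1
press 0.89 [310. 215.  83. 117.] [0.608 0.03  0.083] [ 0.389 -0.151 -0.002] [0.706 0.114 0.227]
press 0.68 [472. 293.  38.  39.] [0.563 0.448 0.069] [0.515 0.413 0.005] [0.584 0.481 0.102]
lever 0.84 [302. 183.  60.  52.] [0.579 0.01  0.17 ] [ 0.375 -0.151 -0.002] [0.624 0.074 0.226]
knob 0.73 [277. 162.  15.  14.] [ 0.577 -0.092  0.208] [ 0.559 -0.106  0.18 ] [ 0.584 -0.085  0.226]
catch 0.55 [333. 188.  32.  35.] [0.559 0.07  0.201] [ 0.278 -0.075 -0.004] [0.613 0.094 0.227]
catch_pad 0.65 [334. 187.  34.  34.] [0.562 0.071 0.204] [ 0.337 -0.042 -0.002] [0.614 0.094 0.227]
tray 0.59 [443. 300. 103.  88.] [0.59  0.4
[... 1048 characters left out ...]
9]
catch 0.28 [316. 197.  84. 114.] [0.571 0.042 0.069] [ 0.478 -0.303 -0.001] [0.701 0.113 0.229]
catch_pad 0.52 [318. 186.  32.  10.] [0.563 0.071 0.205] [0.519 0.021 0.164] [0.618 0.093 0.229]
tray 0.65 [255. 348. 102. 101.] [0.538 0.422 0.007] [ 0.477  0.267 -0.002] [0.656 0.512 0.103]
glass_a 0.77 [257. 311.  30.  48.] [0.581 0.349 0.069] [ 0.537  0.262 -0.001] [0.663 0.414 0.104]
glass_a 0.58 [246. 352.  42.  53.] [0.555 0.44  0.066] [0.515 0.411 0.008] [0.583 0.48  0.104]
tin 0.74 [398. 162.  26.  30.] [ 0.428 -0.302  0.065] [ 0.389 -0.478 -0.001] [ 0.471 -0.293  0.09 ]
wrist [[326.6, 0.0, 318.4], [0.0, 326.6, 196.9], [0.0, 0.0, 1.0]] ['pixels', 'depth', 'K', 'world_to_cam', 'shot'] 3
```

```bash
python3 - <<'E'
from h import *
a=cv2.imread('pics/scene0.png')[120:320,180:400];b=cv2.imread('pics/side0.png')[110:310,210:430]
cv2.imwrite('pics/z.png',np.hstack([cv2.resize(a,(400,364),interpolation=2),cv2.resize(b,(400,364),interpolation=2)]))
E
```

```text
(no output)
```

View pics/z.png

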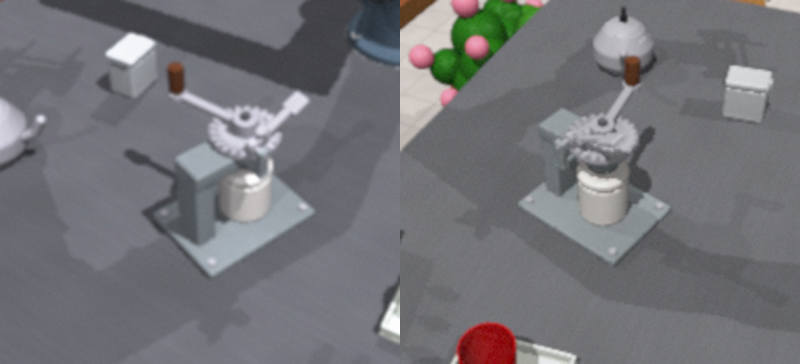

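View pics/scene0.png

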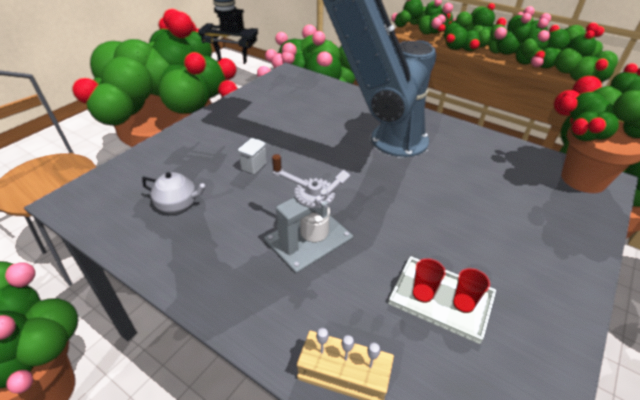

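```bash
python3 - <<'E'
from h import *
img=np.zeros((600,800,3),np.uint8)
for i,n in enumerate(("scene","side")):
    p=cap(n);P=world(p)
    m=(p['depth']>0)&(P[...,0]>.4)&(P[...,0]<.75)&(P[...,1]>-.18)&(P[...,1]<.16)
    q=P[m]
    for z0,z1 in((.004,.03),(.12,.158),(.162,.17),(.17,.182),(.184,.2),(.2,.232)):
        k=q[(q[:,2]>z0)&(q[:,2]<z1)]
        print(n,z0,len(k),k.mean(0).round(4),k.min(0).round(3),k.max(0).round(3), [np.round(t,4) for t in cv2.minAreaRect((k[:,:2]).astype(np.float32))])
    col=(np.clip(q[:,2]/.23,0,1)*179).astype(np.uint8)
    for (x,y,z),c in zip(q,col):
        bgr=cv2.cvtColor(np.uint8([[[c,255,255]]]),cv2.COLOR_HSV2BGR)[0,0].tolist()
        cv2.circle(img,(int((y+.18)*1150)+400*i,int((.72-x)*1500)),2,bgr,-1)
    h=np.histogram(q[:,2],bins=np.arange(-.005,.235,.005));print(dict(zip((h[1]*1000).astype(int).tolist(),h[0].tolist())))
cv2.imwrite('pics/top.png',img)
E
```

```text
scene 0.004 1859 [0.6148 0.0396 0.013 ] [ 0.418 -0.081  0.004] [0.706 0.147 0.03 ] [array([0.5517, 0.0396]), array([0.1735, 0.2895]), np.float64(74.3485)]
scene 0.12 747 [0.6425 0.0163 0.147 ] [ 0.554 -0.033  0.12 ] [0.678 0.084 0.158] [array([0.6165, 0.0274]), array([0.077 , 0.1479]), np.float64(44.0591)]
scene 0.162 472 [0.5816 0.0228 0.1654] [ 0.52  -0.073  0.162] [0.621 0.084 0.17 ] [array([0.5704, 0.0189]), array([0.1555, 0.0982]), np.float64(60.5522)]
scene 0.17 296 [ 0.5817 -0.0173  0.1775] [ 0.559 -0.109  0.17 ] [0.62  0.085 0.182] [array([ 0.5768, -0.0088]), array([0.1957, 0.0517]), np.float64(79.4171)]
scene 0.184 282 [0.5825 0.0285 0.1904] [ 0.555 -0.103  0.184] [0.619 0.085 0.2  ] [array([ 0.5719, -0.0045]), array([0.1893, 0.06  ]), np.float64(78.6869)]
scene 0.2 287 [0.5564 0.0131 0.2139] [ 0.519 -0.108  0.2  ] [0.591 0.094 0.226] [array([ 0.5713, -0.0027]), array([0.0685, 0.2079]), np.float64(12.2886)]
{-5: 5331, 0: 1313, 5: 212, 9: 1346, 15: 162, 20: 55, 24: 58, 30: 57, 35: 59, 40: 57, 45: 70, 50: 56, 55: 65, 60: 61, 65: 63, 69: 59, 75: 68, 80: 80, 84: 49, 90: 52, 95: 
[... 873 characters left out ...]
.5798 0.02   0.191 ] [ 0.554 -0.105  0.184] [0.62  0.083 0.2  ] [array([ 0.5738, -0.0075]), array([0.1945, 0.0517]), np.float64(77.201)]
side 0.2 241 [0.5579 0.0057 0.2161] [ 0.519 -0.11   0.2  ] [0.597 0.094 0.229] [array([ 0.5746, -0.002 ]), array([0.0733, 0.2095]), np.float64(13.4727)]
{-5: 604, 0: 5380, 5: 166, 9: 545, 15: 1027, 20: 60, 24: 60, 30: 49, 35: 54, 40: 51, 45: 58, 50: 54, 55: 52, 60: 57, 65: 52, 69: 48, 75: 49, 80: 45, 84: 57, 90: 22, 95: 45, 99: 94, 105: 196, 110: 15, 114: 21, 120: 13, 125: 10, 130: 24, 135: 35, 139: 35, 145: 32, 150: 59, 155: 212, 160: 73, 165: 342, 170: 122, 175: 40, 180: 137, 185: 95, 190: 79, 195: 51, 200: 46, 205: 26, 210: 26, 215: 36, 220: 53, 225: 54}
```

View pics/top.png

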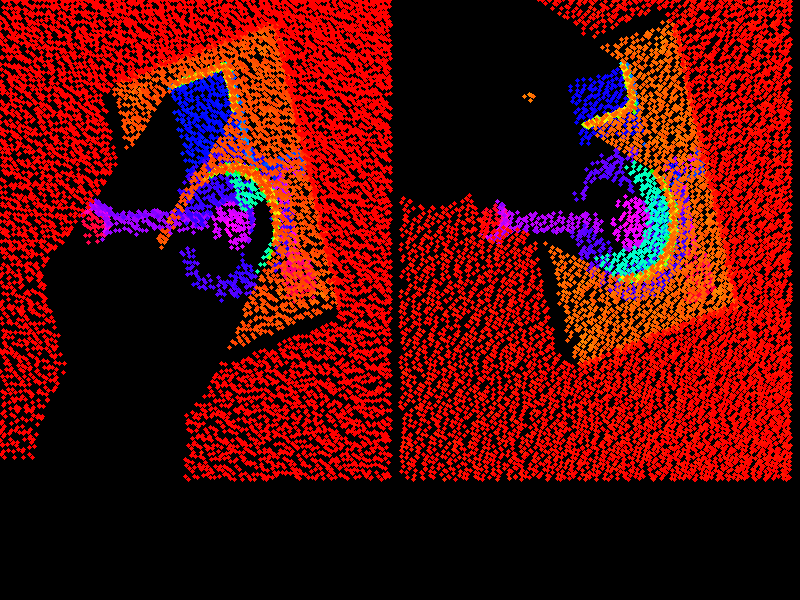

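```bash
python3 - <<'E'
from h import *
from scipy.optimize import least_squares
Q=[]
for n in("scene","side"):
    p=cap(n);P=world(p)
    m=(p['depth']>0)&(P[...,0]>.4)&(P[...,0]<.75)&(P[...,1]>-.18)&(P[...,1]<.16)
    q=P[m]
    k=q[(q[:,2]>.008)&(q[:,2]<.02)]
    r=k[(abs(k[:,0]-.6)<.15)&(abs(k[:,1]-.03)<.12)]; Q.append(r)
    print(n,[np.round(t,4) for t in cv2.minAreaRect((r[:,:2]).astype(np.float32))])
    hub=q[(q[:,2]>.184)&(np.hypot(q[:,0]-.58,q[:,1]-.02)<.035)]
    w=q[(q[:,2]>.157)&(q[:,2]<.167)&(np.hypot(q[:,0]-.58,q[:,1]-.02)<.07)]
    print('hub',hub.mean(0),hub.min(0),hub.max(0),len(hub),'wheel',w.min(0),w.max(0))
    kn=q[(q[:,2]>.186)&(q[:,1]<-.07)]; 
    f=lambda v:np.hypot(kn[:,0]-v[0],kn[:,1]-v[1])-.012
    side=kn[kn[:,2]<.219]
    f=lambda v:np.hypot(side[:,0]-v[0],side[:,1]-v[1])-.012
    s=least_squares(f,[.573,-.096],loss='soft_l1',f_scale=.002);print('knob',s.x,np.std(f(s.x)),kn[kn[:,2]>.22].mean(0))
    pad=q[(q[:,2]>.19)&(q[:,1]>.05)];print('catch',pad[pad[:,2]>.214].mean(0),pad.max(0),pad[pad[:,0]<.55].mean(0)); 
    t=pad[pad[:,2]>.205];print([np.round(a,4) for a in cv2.minAreaRect(t[:,:2].astype(np.float32))], t[:,2].min(),t[:,2].max())
r=np.vstack(Q)
print([np.round(t,4) for t in cv2.minAreaRect((r[:,:2]).astype(np.float32))])
E
```

```text
scene [array([0.5898, 0.0168]), array([0.1542, 0.2019]), np.float64(73.6168)]
hub [0.57360527 0.02416668 0.18848253] [0.55164828 0.00579992 0.1841697 ] [0.58942466 0.04009724 0.19596025] 109 wheel [ 0.5209294  -0.0273927   0.15724376] [0.62226894 0.08373977 0.16699648]
knob [ 0.57054383 -0.09855375] 0.0011457252444801653 [ 0.57255404 -0.09672144  0.22267363]
catch [0.53362012 0.08131166 0.2192041 ] [0.5982658  0.09338763 0.22598115] [0.53602839 0.08062152 0.21738855]
[array([0.5422, 0.0786]), array([0.0272, 0.042 ]), np.float64(84.7944)] 0.20553244896346445 0.22598115226715476
side [array([0.5915, 0.0157]), array([0.1517, 0.2034]), np.float64(73.9029)]
hub [0.57000964 0.02409213 0.19092833] [ 0.5539874  -0.01006193  0.18406871] [0.58871229 0.03887791 0.19779891] 113 wheel [ 0.52123364 -0.02677313  0.15702122] [0.64854389 0.08406025 0.16698635]
knob [ 0.57300056 -0.10022198] 0.0011733079758011887 [ 0.5713038  -0.09618542  0.22528729]
catch [0.53313759 0.08149541 0.22186834] [0.60380929 0.09281778 0.22744536] [0.5330882  0.08161265 0.22182616]
[array([0.553 , 0.0775]), array([0.0237, 0.0672]), np.float64(82.2657)] 0.20509153163816862 0.22744536175661745
[array([0.5909, 0.0167]), array([0.1542, 0.2041]), np.float64(73.4207)]
```

The press spindle is at about (0.571, 0.022) with yaw about -16.3°. The measured knob and catch pad positions match that. Next I close the fingers, rise and travel to a point above the pad.

```bash
python3 -m crank '[{"offset":[-0.04,0,0],"spin":0},{"offset":[-0.04,0,0],"spin":0},{"offset":[0,0.0325,-0.032],"spin":0},{"offset":[0,0.0325,-0.032],"spin":0},{"offset":[0,0.0325,-0.032],"spin":0},{"offset":[0,0.0325,-0.032],"spin":0},{"offset":[0,0.0325,-0.032],"spin":0},{"offset":[0,0.0325,-0.032],"spin":0},{"offset":[0,0.0325,-0.032],"spin":0},{"offset":[0,0.0325,-0.032],"spin":0},{"offset":[0,0.0325,-0.032],"spin":0},{"offset":[0,0.0325,-0.032],"spin":0}]' 0.0
cat > d.py <<'E'
import sys
from h import *
def to(x,y,tipz,head=None):
    s=bot.read_state();R=np.array(s['tcp_rot']);p=np.array(s['position'])
    tip=p+R[:,0]*.182
    print('t',s['time_s'],'tip',tip.round(4),'f',np.round(s['force'],1),'m',np.round(s['moment'],2),'op',round(s['opening'],3))
    print('tool delta',(R.T@(np.array([x,y,tipz])-tip)).round(4),'zhead',np.degrees(np.arctan2(R[1,2],R[0,2])).round(1),'x',R[:,0].round(3))
    if head is not None: print('spin',np.round(-((np.radians(head)-np.arctan2(R[1,2],R[0,2])+np.pi)%(2*np.pi)-np.pi),3))
to(*map(float,sys.argv[1:]))
E
python3 d.py .528 .0812 .26 -16.3
```

```text
time_s: 2.9
position: [0.4123, -0.1684, 0.4851]
tcp_rot: [[0.001, 0.935, 0.354], [-0.001, 0.354, -0.935], [-1.0, 0.001, 0.001]]
force: [0.5, -0.1, 0.1]
opening: 0.034
t 2.9 tip [ 0.4124 -0.1685  0.3031] f [ 0.5 -0.1  0.1] m [ 0.02 -0.08 -0.07] op 0.034
tool delta [ 0.043   0.1964 -0.1928] zhead -69.3 x [ 0.001 -0.001 -1.   ]
spin -0.925
```

```bash
python3 -m crank '[{"offset":[0,0.033,-0.0323],"spin":0},{"offset":[0,0.033,-0.0323],"spin":0},{"offset":[0,0.033,-0.0323],"spin":0},{"offset":[0,0.033,-0.0323],"spin":0},{"offset":[0,0.033,-0.0323],"spin":0},{"offset":[0,0.031,-0.031],"spin":0},{"offset":[0,0,0],"spin":-0.13},{"offset":[0,0,0],"spin":-0.13},{"offset":[0,0,0],"spin":-0.13},{"offset":[0,0,0],"spin":-0.13},{"offset":[0,0,0],"spin":-0.13},{"offset":[0,0,0],"spin":-0.13}]'
python3 -m crank '[{"offset":[0.02,0,0],"spin":-0.14},{"offset":[0.02,0,0],"spin":0},{"offset":[0,0,0],"spin":0},{"offset":[0,0,0],"spin":0}]'
python3 d.py .528 .0812 .26 -16.3
python3 - <<'E'
from h import *
a=cap('scene')['pixels'][120:280,240:440];b=cap('side')['pixels'][110:270,220:420]
cv2.imwrite('pics/z1.png',np.hstack([cv2.resize(a,(400,320),interpolation=2),cv2.resize(b,(400,320),interpolation=2)]))
E
```

```text
time_s: 4.1
position: [0.527, 0.0793, 0.4848]
tcp_rot: [[0.0, 0.411, 0.912], [0.0, 0.912, -0.411], [-1.0, 0.0, 0.0]]
force: [1.0, -0.5, 0.2]
opening: 0.003
time_s: 4.5
position: [0.5272, 0.0792, 0.4449]
tcp_rot: [[-0.0, 0.285, 0.958], [0.0, 0.958, -0.285], [-1.0, -0.0, -0.0]]
force: [0.7, 0.8, 0.8]
opening: 0.002
t 4.5 tip [0.5272 0.0792 0.2629] f [0.7 0.8 0.8] m [-0.01 -0.04  0.03] op 0.002
tool delta [0.0029 0.0021 0.0002] zhead -16.6 x [-0.  0. -1.]
spin -0.005
```

View pics/z1.png

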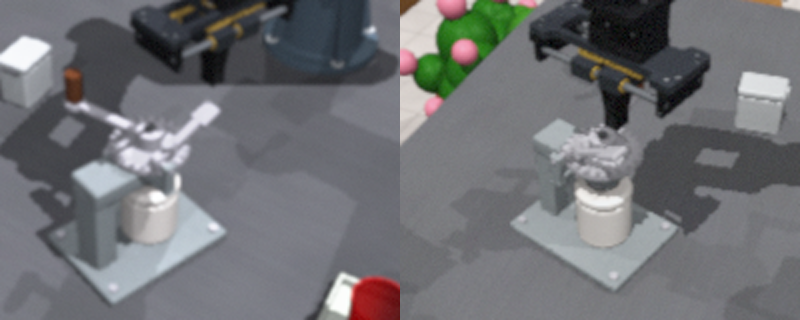

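The closed fingertip is above the raised catch pad, as intended. I lower it.

```bash
python3 -m crank '[{"offset":[0.012,0.002,0],"spin":0},{"offset":[0.012,0,0],"spin":0},{"offset":[0.006,0,0],"spin":0},{"offset":[0.006,0,0],"spin":0},{"offset":[0.006,0,0],"spin":0},{"offset":[0.006,0,0],"spin":0}]'
python3 d.py .528 .0812 .184 
python3 -m crank '[{"offset":[0.005,0,0],"spin":0},{"offset":[0.005,0,0],"spin":0},{"offset":[0.005,0,0],"spin":0}]'
python3 d.py .528 .0812 .184 
```

```text
time_s: 5.2
position: [0.526, 0.0817, 0.3966]
tcp_rot: [[-0.007, 0.285, 0.959], [0.002, 0.959, -0.285], [-1.0, -0.0, -0.007]]
force: [-9.5, 2.5, 9.9]
opening: 0.006
t 5.2 tip [0.5248 0.082  0.2146] f [-9.5  2.5  9.9] m [ 0.59  1.77 -0.06] op 0.006
tool delta [0.0305 0.0002 0.0035] zhead -16.6 x [-0.007  0.002 -1.   ]
time_s: 5.5
position: [0.5254, 0.0819, 0.3812]
tcp_rot: [[-0.007, 0.285, 0.959], [0.002, 0.959, -0.285], [-1.0, -0.001, -0.008]]
force: [-3.4, 1.0, 5.9]
opening: 0.006
t 5.5 tip [0.524  0.0822 0.1992] f [-3.4  1.   5.9] m [ 0.19  0.59 -0.03] op 0.006
tool delta [0.0152 0.0002 0.0042] zhead -16.5 x [-0.007  0.002 -1.   ]
```

```bash
python3 -m crank '[{"offset":[0.004,0,0],"spin":0},{"offset":[0.004,0,0],"spin":0},{"offset":[0.003,0,0],"spin":0},{"offset":[0,0,0],"spin":0}]'
python3 d.py .528 .0812 .184 
python3 -m crank '[{"offset":[0.002,0,0],"spin":0},{"offset":[0.002,0,0],"spin":0},{"offset":[0,0,0],"spin":0}]'
python3 d.py .528 .0812 .184 
```

```text
time_s: 5.9
position: [0.526, 0.0818, 0.3709]
tcp_rot: [[-0.006, 0.285, 0.959], [0.001, 0.959, -0.285], [-1.0, -0.0, -0.006]]
force: [-5.6, 2.1, 7.9]
opening: 0.003
t 5.9 tip [0.525  0.082  0.1889] f [-5.6  2.1  7.9] m [0.34 0.89 0.04] op 0.003
tool delta [0.0049 0.0001 0.0032] zhead -16.6 x [-0.006  0.001 -1.   ]
time_s: 6.2
position: [0.5259, 0.0818, 0.3672]
tcp_rot: [[-0.006, 0.285, 0.959], [0.002, 0.959, -0.285], [-1.0, -0.0, -0.006]]
force: [-6.2, 1.8, 9.4]
opening: 0.007
t 6.2 tip [0.5248 0.0821 0.1852] f [-6.2  1.8  9.4] m [0.26 1.12 0.03] op 0.007
tool delta [0.0012 0.0001 0.0033] zhead -16.6 x [-0.006  0.002 -1.   ]
```

Next comes the rigid stop.

```bash
python3 -m crank '[{"offset":[0.0015,0,0],"spin":0},{"offset":[0,0,0],"spin":0}]'
python3 -m crank '[{"offset":[0.0015,0,0],"spin":0},{"offset":[0,0,0],"spin":0}]'
python3 d.py .528 .0812 .184 
```

```text
time_s: 6.4
position: [0.5258, 0.0818, 0.367]
tcp_rot: [[-0.006, 0.285, 0.959], [0.001, 0.959, -0.285], [-1.0, -0.0, -0.006]]
force: [-8.9, 2.1, 18.4]
opening: 0.003
time_s: 6.6
position: [0.5257, 0.0819, 0.3669]
tcp_rot: [[-0.005, 0.285, 0.959], [0.001, 0.959, -0.285], [-1.0, -0.0, -0.005]]
force: [-10.8, 2.6, 25.7]
opening: 0.004
t 6.6 tip [0.5248 0.0821 0.1849] f [-10.8   2.6  25.7] m [ 0.33  1.97 -0.02] op 0.004
tool delta [0.0009 0.     0.0033] zhead -16.5 x [-0.005  0.001 -1.   ]
```

```bash
python3 -m crank '[{"offset":[-0.025,0,0],"spin":0},{"offset":[-0.03,0,0],"spin":0},{"offset":[-0.03,0,0],"spin":0},{"offset":[0,0,0],"spin":-0.14},{"offset":[0,0,0],"spin":-0.148},{"offset":[0,0,0],"spin":0}]'
python3 d.py .572 -.0975 .26 0
python3 - <<'E'
from h import *
for n in("scene","side"):
    p=cap(n,n+'_c.png');P=world(p)
    q=P[(p['depth']>0)]
    # press frame
    c,s=np.cos(np.radians(-16.3)),np.sin(np.radians(-16.3))
    d=q[:,:2]-[.5713,.0225];x=d[:,0]*c+d[:,1]*s;y=-d[:,0]*s+d[:,1]*c
    k=(x>-75)&(abs(y-.044)<.01)&(x<.03)&(x>-.08)&(q[:,2]>.172)&(q[:,2]<.2)
    for a in np.arange(-.08,.03,.015):
        m=k&(x>=a)&(x<a+.015)
        if m.any(): print(n,round(a*1000),m.sum(),np.percentile(q[m,2],90).round(4))
    m=(q[:,2]>.187)&(q[:,2]<.219)&(np.hypot(q[:,0]-.572,q[:,1]+.0975)<.03)
    from scipy.optimize import least_squares
    f=lambda v:np.hypot(q[m,0]-v[0],q[m,1]-v[1])-.012
    print(m.sum(),least_squares(f,[.572,-.0975],loss='soft_l1',f_scale=.002).x)
E
```

```text
time_s: 7.2
position: [0.5276, 0.0811, 0.4488]
tcp_rot: [[0.0, 0.001, 1.0], [-0.0, 1.0, -0.001], [-1.0, -0.0, 0.0]]
force: [-0.3, 0.6, -0.1]
opening: 0.003
t 7.2 tip [0.5277 0.0811 0.2668] f [-0.3  0.6 -0.1] m [-0.01 -0.1  -0.03] op 0.003
tool delta [ 0.0068 -0.1786  0.0445] zhead -0.1 x [ 0. -0. -1.]
spin -0.001
scene -80 19 0.1839
scene -65 30 0.1849
scene -50 32 0.1842
scene -35 29 0.1842
scene -20 25 0.1892
scene -5 52 0.1914
scene 10 33 0.1868
scene 25 18 0.1856
92 [ 0.56622975 -0.0981364 ]
side -80 30 0.187
side -65 37 0.1871
side -50 30 0.1865
side -35 29 0.1868
side -20 32 0.1884
side -5 45 0.1938
side 10 33 0.1902
side 25 6 0.1887
22 [ 0.56896877 -0.09977224]
```

The catch is down: its top is level at about 184–187 mm along the bar. Next, over the knob with the jaws partly open.

```bash
python3 -m crank '[{"offset":[0,-0.036,0.0085],"spin":0},{"offset":[0,-0.036,0.0085],"spin":0},{"offset":[0,-0.036,0.0085],"spin":0},{"offset":[0,-0.036,0.0085],"spin":0},{"offset":[0,-0.035,0.0085],"spin":0},{"offset":[0,0,0],"spin":0},{"offset":[0,0,0],"spin":0}]' 0.06
python3 d.py .5695 -.0975 .189 0
python3 - <<'E'
from h import *
a=cap('scene')['pixels'][110:230,220:370];b=cap('side')['pixels'][90:210,260:410]
cv2.imwrite('pics/z2.png',np.hstack([cv2.resize(a,(400,320),interpolation=2),cv2.resize(b,(400,320),interpolation=2)]))
cap('wrist','w2.png')
E
```

```text
time_s: 8.0
position: [0.57, -0.0986, 0.448]
tcp_rot: [[-0.001, 0.005, 1.0], [0.001, 1.0, -0.005], [-1.0, 0.001, -0.001]]
force: [-0.2, 0.1, 0.7]
opening: 0.556
t 8.0 tip [ 0.5697 -0.0984  0.266 ] f [-0.2  0.1  0.7] m [-0.01 -0.12 -0.04] op 0.556
tool delta [ 0.077   0.0008 -0.0001] zhead -0.3 x [-0.001  0.001 -1.   ]
spin -0.005
```

View pics/z2.png

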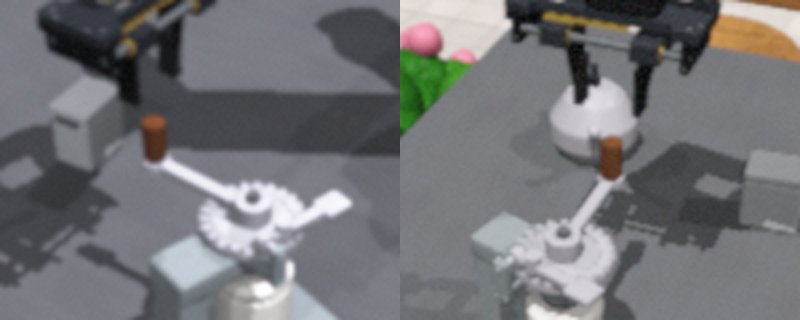

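View pics/w2.png

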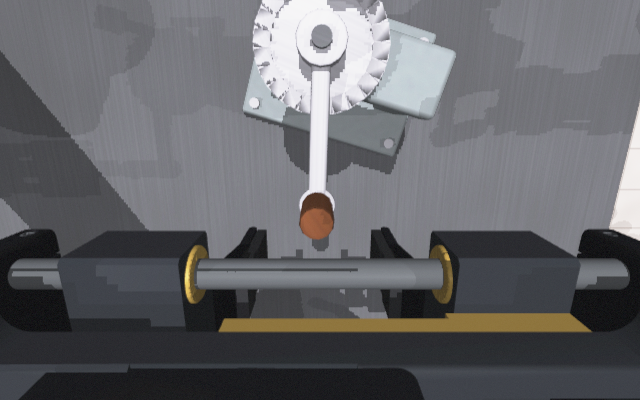

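The wrist picture has the knob at column 317, midway between the fingers (259 and 372). I descend and grip.

```bash
python3 -m crank '[{"offset":[0.025,0,0],"spin":0},{"offset":[0.025,0.001,0],"spin":0},{"offset":[0.015,0,0],"spin":0},{"offset":[0.012,0,0],"spin":0},{"offset":[0,0,0],"spin":0}]'
python3 d.py .5695 -.0975 .189 0
python3 - <<'E'
from h import *
cap('wrist','w3.png')
E
python3 -m crank '[{"offset":[0,0,0],"spin":0},{"offset":[0,0,0],"spin":0},{"offset":[0,0,0],"spin":0},{"offset":[0,0,0],"spin":0},{"offset":[0,0,0],"spin":0},{"offset":[0,0,0],"spin":0}]' 0.0
python3 d.py .5695 -.0975 .189 0
```

```text
time_s: 8.65
position: [0.5695, -0.0958, 0.3703]
tcp_rot: [[-0.003, -0.0, 1.0], [0.001, 1.0, 0.0], [-1.0, 0.001, -0.003]]
force: [-0.5, 0.2, 0.7]
opening: 0.692
t 8.65 tip [ 0.5688 -0.0955  0.1883] f [-0.5  0.2  0.7] m [-0.03 -0.06 -0.01] op 0.692
tool delta [-0.0007 -0.002   0.0006] zhead 0.0 x [-0.003  0.001 -1.   ]
spin 0.0
time_s: 9.3
position: [0.5698, -0.097, 0.372]
tcp_rot: [[-0.001, 0.001, 1.0], [-0.0, 1.0, -0.001], [-1.0, -0.0, -0.001]]
force: [-0.7, -0.0, 0.2]
opening: 0.267
t 9.3 tip [ 0.5697 -0.0971  0.19  ] f [-0.7 -0.   0.2] m [-0.07 -0.02  0.08] op 0.267
tool delta [ 0.001  -0.0004 -0.0002] zhead -0.0 x [-0.001 -0.    -1.   ]
spin -0.001
```

View pics/w3.png

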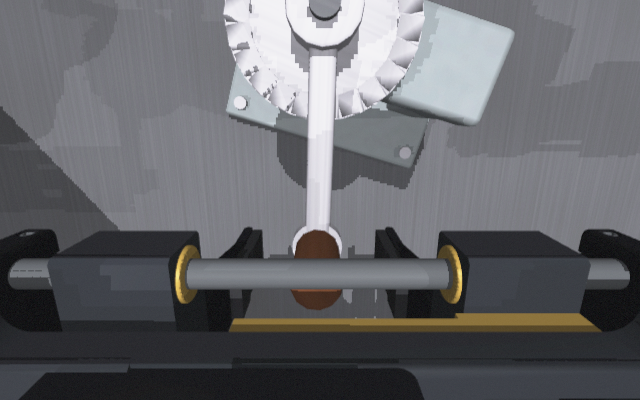

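Gripped: the opening is 23.2 mm, close to the 24 mm knob. Now I pull in small arc steps and log the tangential push and the lever angle.

```bash
cat > v.py <<'E'
from h import *
s=bot.read_state();R=np.array(s['tcp_rot']);p=np.array(s['position'])+R[:,0]*.164
d=p[:2]-[.5713,.0225];a=np.arctan2(d[1],d[0]);v=np.radians(-16.3)-1.222-a
t=np.array([np.sin(a),-np.cos(a)]);F=np.array(s['force'])
print('   t%.2f'%s['time_s'],'val %.3f'%v,'r %.4f'%np.hypot(*d),'push %.1f'%(-F[:2]@t),'rad %.1f'%(F[:2]@d/np.hypot(*d)),'fz %.1f'%F[2],'hand %.3f'%(np.arctan2(R[1,2],R[0,2])-a-np.pi/2),'z %.4f'%p[2],'op %.3f'%s['opening'],p[:2].round(4))
E
python3 v.py
python3 -m crank '[{"offset":[0,0.0001,-0.0036],"spin":0.03}]'>/dev/null; python3 v.py
python3 -m crank '[{"offset":[0,0.0001,-0.0036],"spin":0.03}]'>/dev/null; python3 v.py
python3 -m crank '[{"offset":[0,0.0001,-0.0036],"spin":0.03}]'>/dev/null; python3 v.py
```

```text
t9.30 val 0.078 r 0.1196 push -0.7 rad 0.0 fz 0.2 hand 0.013 z 0.2080 op 0.267 [ 0.5697 -0.0971]
   t9.40 val 0.090 r 0.1196 push 7.3 rad -0.9 fz -2.9 hand -0.007 z 0.2081 op 0.266 [ 0.5683 -0.0971]
   t9.50 val 0.108 r 0.1195 push 8.6 rad -1.2 fz -5.1 hand -0.018 z 0.2081 op 0.266 [ 0.566  -0.0969]
   t9.60 val 0.131 r 0.1193 push 10.3 rad -2.1 fz -5.2 hand -0.026 z 0.2081 op 0.267 [ 0.5633 -0.0966]
```

```bash

python3 -m crank '[{"offset":[0,0,-0.0030],"spin":0.025}]'>/dev/null; python3 v.py
python3 -m crank '[{"offset":[0,0,-0.0030],"spin":0.025}]'>/dev/null; python3 v.py
python3 -m crank '[{"offset":[0,0,-0.0030],"spin":0.025}]'>/dev/null; python3 v.py
python3 -m crank '[{"offset":[0,0,-0.0030],"spin":0.025}]'>/dev/null; python3 v.py
python3 -m crank '[{"offset":[0,0,-0.0030],"spin":0.025}]'>/dev/null; python3 v.py
python3 -m crank '[{"offset":[0,0,-0.0030],"spin":0.025}]'>/dev/null; python3 v.py
python3 -m crank '[{"offset":[0,0,-0.0030],"spin":0.025}]'>/dev/null; python3 v.py
python3 -m crank '[{"offset":[0,0,-0.0030],"spin":0.025}]'>/dev/null; python3 v.py
```

```text
t9.70 val 0.151 r 0.1192 push 11.0 rad -2.3 fz -7.2 hand -0.031 z 0.2081 op 0.266 [ 0.5609 -0.0963]
   t9.80 val 0.175 r 0.1192 push 12.1 rad -1.9 fz -7.5 hand -0.032 z 0.2081 op 0.267 [ 0.5581 -0.096 ]
   t9.90 val 0.212 r 0.1193 push 0.8 rad -1.0 fz -1.2 hand -0.021 z 0.2078 op 0.265 [ 0.5538 -0.0955]
   t10.00 val 0.251 r 0.1193 push 4.0 rad -2.4 fz -2.3 hand -0.008 z 0.2078 op 0.270 [ 0.5492 -0.0947]
   t10.10 val 0.275 r 0.1192 push 6.2 rad -2.8 fz -4.5 hand -0.009 z 0.2079 op 0.265 [ 0.5464 -0.0941]
   t10.20 val 0.295 r 0.1192 push 8.3 rad -4.4 fz -5.7 hand -0.014 z 0.2079 op 0.270 [ 0.544  -0.0936]
   t10.30 val 0.314 r 0.1192 push 10.9 rad -3.7 fz -7.0 hand -0.020 z 0.2080 op 0.271 [ 0.5419 -0.093 ]
   t10.40 val 0.333 r 0.1192 push 10.7 rad -3.8 fz -8.8 hand -0.026 z 0.2080 op 0.265 [ 0.5397 -0.0924]
```

Click 1 came at an estimated 0.18–0.21. I continue.

```bash

for i in 1; do :; done
python3 -m crank '[{"offset":[0,0.0002,-0.0030],"spin":0.025}]'>/dev/null; python3 v.py
python3 -m crank '[{"offset":[0,0.0002,-0.0030],"spin":0.025}]'>/dev/null; python3 v.py
python3 -m crank '[{"offset":[0,0.0002,-0.0030],"spin":0.025}]'>/dev/null; python3 v.py
python3 -m crank '[{"offset":[0,0.0002,-0.0030],"spin":0.025}]'>/dev/null; python3 v.py
python3 -m crank '[{"offset":[0,0.0002,-0.0030],"spin":0.025}]'>/dev/null; python3 v.py
python3 -m crank '[{"offset":[0,0.0002,-0.0030],"spin":0.025}]'>/dev/null; python3 v.py
python3 -m crank '[{"offset":[0,0.0002,-0.0030],"spin":0.025}]'>/dev/null; python3 v.py
python3 -m crank '[{"offset":[0,0.0002,-0.0030],"spin":0.025}]'>/dev/null; python3 v.py
python3 -m crank '[{"offset":[0,0.0002,-0.0030],"spin":0.025}]'>/dev/null; python3 v.py
python3 -m crank '[{"offset":[0,0.0002,-0.0030],"spin":0.025}]'>/dev/null; python3 v.py
```

```text
t10.50 val 0.353 r 0.1191 push 12.2 rad -3.3 fz -9.1 hand -0.030 z 0.2080 op 0.268 [ 0.5374 -0.0917]
   t10.60 val 0.375 r 0.1191 push 13.6 rad -3.2 fz -11.2 hand -0.033 z 0.2080 op 0.268 [ 0.5349 -0.0909]
   t10.70 val 0.399 r 0.1191 push 12.5 rad -3.4 fz -9.6 hand -0.033 z 0.2080 op 0.268 [ 0.5321 -0.09  ]
   t10.80 val 0.423 r 0.1191 push 12.0 rad -1.4 fz -8.8 hand -0.034 z 0.2080 op 0.269 [ 0.5295 -0.089 ]
   t10.90 val 0.445 r 0.1190 push 13.6 rad -3.6 fz -10.3 hand -0.037 z 0.2081 op 0.267 [ 0.527 -0.088]
   t11.00 val 0.472 r 0.1190 push 12.2 rad -1.8 fz -9.9 hand -0.035 z 0.2080 op 0.269 [ 0.5241 -0.0868]
   t11.10 val 0.516 r 0.1190 push 4.0 rad -2.0 fz -3.4 hand -0.017 z 0.2078 op 0.266 [ 0.5194 -0.0846]
   t11.20 val 0.548 r 0.1190 push 7.1 rad -1.2 fz -6.1 hand -0.011 z 0.2079 op 0.268 [ 0.516  -0.0828]
   t11.30 val 0.569 r 0.1189 push 7.3 rad -0.6 fz -6.0 hand -0.015 z 0.2079 op 0.267 [ 0.5138 -0.0816]
   t11.40 val 0.587 r 0.1189 push 8.9 rad 0.5 fz -7.9 hand -0.021 z 0.2080 op 0.268 [ 0.5119 -0.0805]
```

Click 2 came at an estimated 0.48–0.51, so the estimate reads about 0.02–0.03 low. I go on towards the third.

```bash

python3 -m crank '[{"offset":[0,0.0001,-0.0030],"spin":0.025}]'>/dev/null; python3 v.py
python3 -m crank '[{"offset":[0,0.0001,-0.0030],"spin":0.025}]'>/dev/null; python3 v.py
python3 -m crank '[{"offset":[0,0.0001,-0.0030],"spin":0.025}]'>/dev/null; python3 v.py
python3 -m crank '[{"offset":[0,0.0001,-0.0030],"spin":0.025}]'>/dev/null; python3 v.py
python3 -m crank '[{"offset":[0,0.0001,-0.0030],"spin":0.025}]'>/dev/null; python3 v.py
python3 -m crank '[{"offset":[0,0.0001,-0.0030],"spin":0.025}]'>/dev/null; python3 v.py
python3 -m crank '[{"offset":[0,0.0001,-0.0030],"spin":0.025}]'>/dev/null; python3 v.py
```

```text
t11.50 val 0.606 r 0.1189 push 12.0 rad -0.1 fz -10.3 hand -0.027 z 0.2080 op 0.264 [ 0.51   -0.0794]
   t11.60 val 0.626 r 0.1188 push 13.1 rad 0.3 fz -10.3 hand -0.031 z 0.2080 op 0.268 [ 0.508  -0.0781]
   t11.70 val 0.647 r 0.1188 push 11.9 rad 0.1 fz -10.6 hand -0.034 z 0.2080 op 0.269 [ 0.5059 -0.0767]
   t11.80 val 0.670 r 0.1188 push 12.7 rad 0.7 fz -11.5 hand -0.036 z 0.2080 op 0.266 [ 0.5037 -0.0752]
   t11.90 val 0.694 r 0.1188 push 14.0 rad 0.6 fz -11.4 hand -0.037 z 0.2081 op 0.270 [ 0.5014 -0.0735]
   t12.00 val 0.719 r 0.1187 push 13.8 rad 0.9 fz -11.2 hand -0.037 z 0.2080 op 0.267 [ 0.499  -0.0717]
   t12.10 val 0.750 r 0.1187 push 13.3 rad 1.7 fz -7.8 hand -0.032 z 0.2079 op 0.269 [ 0.4961 -0.0694]
```

```bash

python3 -m crank '[{"offset":[0,0,-0.0024],"spin":0.02}]'>/dev/null; python3 v.py
python3 -m crank '[{"offset":[0,0,-0.0024],"spin":0.02}]'>/dev/null; python3 v.py
python3 -m crank '[{"offset":[0,0,0],"spin":0}]'>/dev/null; python3 v.py
```

```text
t12.20 val 0.759 r 0.1187 push 16.3 rad 2.4 fz -14.3 hand -0.041 z 0.2081 op 0.267 [ 0.4953 -0.0687]
   t12.30 val 0.808 r 0.1187 push 4.7 rad 0.0 fz -3.4 hand -0.015 z 0.2078 op 0.265 [ 0.4909 -0.0649]
   t12.40 val 0.822 r 0.1187 push 3.4 rad -0.6 fz -1.4 hand -0.002 z 0.2078 op 0.266 [ 0.4897 -0.0637]
```

The third click is clear: the push fell from 16 to 4 N. Now I go on to mid-band, about 0.93 on the estimate or about 0.95 true.

```bash

python3 -m crank '[{"offset":[0,0.0001,-0.0024],"spin":0.02},{"offset":[0,0.0001,-0.0024],"spin":0.02}]'>/dev/null; python3 v.py
python3 -m crank '[{"offset":[0,0.0001,-0.0024],"spin":0.02},{"offset":[0,0.0001,-0.0024],"spin":0.02}]'>/dev/null; python3 v.py
python3 -m crank '[{"offset":[0,0.0001,-0.0024],"spin":0.02},{"offset":[0,0,0],"spin":0}]'>/dev/null; python3 v.py
python3 -m crank '[{"offset":[0,0,0],"spin":0},{"offset":[0,0,0],"spin":0}]'>/dev/null; python3 v.py
```

```text
t12.60 val 0.859 r 0.1187 push 8.3 rad 0.7 fz -6.0 hand -0.004 z 0.2079 op 0.269 [ 0.4866 -0.0607]
   t12.80 val 0.884 r 0.1187 push 11.6 rad 1.4 fz -9.5 hand -0.016 z 0.2080 op 0.269 [ 0.4845 -0.0585]
   t13.00 val 0.903 r 0.1187 push 11.8 rad 2.0 fz -9.2 hand -0.017 z 0.2079 op 0.267 [ 0.483  -0.0568]
   t13.20 val 0.905 r 0.1186 push 10.4 rad 1.7 fz -8.0 hand -0.015 z 0.2079 op 0.264 [ 0.4829 -0.0566]
```

```bash

python3 -m crank '[{"offset":[0,0,0],"spin":0},{"offset":[0,0,0],"spin":0},{"offset":[0,0,0],"spin":0},{"offset":[0,0,0],"spin":0}]'>/dev/null; python3 v.py
python3 - <<'E'
from h import *
for n in("scene","side"):
    p=cap(n);P=world(p)
    if n=='scene':a=p['pixels']
    else:b=p['pixels']
    q=P[(p['depth']>0)]
    c,s=np.cos(np.radians(-16.3)),np.sin(np.radians(-16.3))
    d=q[:,:2]-[.5713,.0225];x=d[:,0]*c+d[:,1]*s;y=-d[:,0]*s+d[:,1]*c
    m=(abs(y-.044)<.01)&(abs(x+.06)<.012)&(q[:,2]>.165)&(q[:,2]<.24);print(n,'pad z',np.median(q[m,2]) if m.any() else None,m.sum())
    # lever bar
    r=np.hypot(x,y);m=(r>.055)&(r<.1)&(q[:,2]>.168)&(q[:,2]<.186)&(x<-.0)&(y<0)
    if m.any():
        an=np.arctan2(np.median(y[m]/r[m]),np.median(x[m]/r[m]));print('lever',m.sum(),-1.222-an)
    for l in('glass_a','teapot','tin'):
        for t in bot.regions_of(l,p)[:2]: print(l,round(t['p'],2),np.round(t['extent']))
cv2.imwrite('pics/z4.png',np.hstack([cv2.resize(a[110:230,220:370],(400,320)),cv2.resize(b[90:210,260:410],(400,320))]))
cap('wrist','w4.png')
E
```

```text
t13.60 val 0.906 r 0.1187 push 10.1 rad 2.2 fz -8.1 hand -0.014 z 0.2079 op 0.266 [ 0.4828 -0.0566]
scene pad z 0.18308695063293923 55
lever 56 0.9075974231391148
glass_a 0.93 [472. 291.  38.  42.]
glass_a 0.83 [430. 282.  35.  45.]
teapot 0.95 [174. 192.  62.  42.]
teapot 0.48 [430. 283.  36.  40.]
tin 0.68 [251. 157.  22.  37.]
side pad z 0.18616520822655291 59
lever 86 0.9495884627115969
glass_a 0.89 [248. 354.  40.  54.]
glass_a 0.63 [257. 309.  31.  50.]
teapot 0.76 [332. 133.  33.  37.]
tin 0.8 [399. 162.  25.  27.]
tin 0.51 [246. 354.  42.  55.]
```

View pics/z4.png

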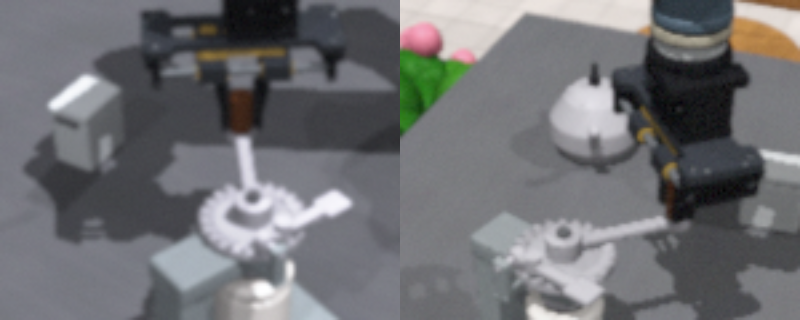

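View pics/w4.png

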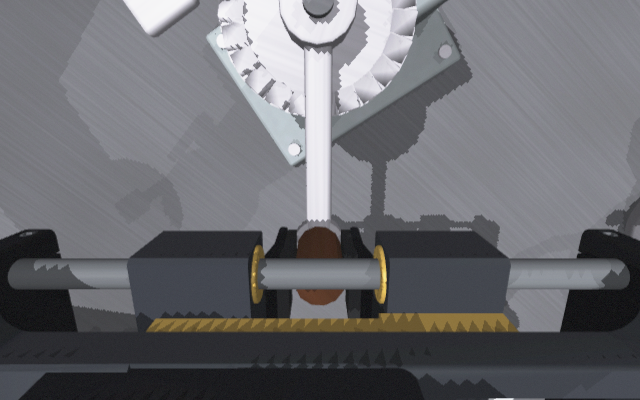

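The knob is still gripped (wrist picture, column 318), the catch pad is at z 183–186 mm, and the lever reads 0.91–0.95. The other objects have not moved, so I hand in.

```bash
python3 -c "
from rig import bot
print(bot.hand_in())"; python3 v.py
```

```text
the job is handed in; nothing more can be done
None
the job is handed in; nothing more can be done
```

I lowered the catch, pulled the lever past exactly three clicks, and handed the job in with the gripper still holding the knob. The hand-in reported no verdict.

- **Catch:** I pressed it with the closed fingertips until it met its rigid stop, with the pad at z 185 mm. At the end the cameras still put the pad at z 183–186 mm, so it stayed down.
- **Clicks:** I gripped the knob and pulled it round the arc in small steps. The push dropped sharply three times, at estimated lever values of about 0.19, 0.49 and 0.78. There was no fourth drop.
- **Final lever position:** It read 0.906 rad from the arm and was still, and 0.908 and 0.950 from the two cameras. My arm estimate put the clicks about 0.02–0.03 below the stated values, so the lever is probably at about 0.93. All of these lie within the required 0.84–1.08.
- **Grip:** The gripper closed on the knob to a 23 mm opening and was pushing with about 10 N.
- **Other objects:** The glasses, teapot and tin showed up in the same image places as at the start, within 1–2 pixels. The one exception is the teapot in the side view, where there was no detection at the start to compare with.

Two readings disagreed slightly. Just before I pulled, the lever read 0.078, above the stated starting maximum of 0.06, which fits either the catch nudging the wheel or an error in my estimate. The network also gave two low-confidence wrong labels, calling a glass a teapot once and a tin once; I ignored them.

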